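# Lay the wipes dispenser down in its tray

## Task

The full wipes dispenser stands on end beside its low tray. Slide it over the table, upright, until its base presses squarely against the tray's raised front edge, then push high on its slotted face to tip it over that edge so it lies flat on the tray with the slot facing up. Finally push it along the tray against the weak sprung plate and press until the plate is firmly home on its block, which may be set anywhere along its rods, then let go; the case is thin, so never push hard, and leave the other things on the table alone.

Things in the scene. Friction and masses are not known exactly. Their poses are not given: they have to be found in the camera images.
- tray: Fixed grey plastic tray: a flat slab 200 (x) x 190 (y) x 14 mm high on the table, with a backstop along its +x side. Origin at the centre of the slab's underside, on the table; +x runs from the front edge to the backstop (horizontal), z up. The dispenser starts on its -x side, on the table.
- tray_edge (a point): Middle of the upper rim of the tray's front edge, the upright 14 mm step that the dispenser's base must butt against; 100 mm from the tray's origin along its -x, 14 mm above the table. Axes as the tray's. The dispenser tips about this rim, so the pushed face rises as it goes over: follow it in an arc, for fingers that only push level rub on the face and jam.
- backstop: Fixed grey wall on the tray, 190 mm wide, 70 mm tall; origin at the foot of its face, 200 mm from the front edge; axes as the tray's. Before it, on rods, a block carries a sprung plate 150 mm wide, 18 to 64 mm above the table. The block is set differently each time: the free plate stands 28 to 50 mm before the wall, not measured. The plate gives 5 mm at 0.3 to 1.3 N, then is solid: feel for it.
- dispenser: Loose closed white plastic box, 100 (x) x 120 (y) x 130 mm high (z) as it first stands, 0.5 to 0.75 kg, evenly filled, too wide to grasp, friction about 0.45 to 0.75. Origin: centre of its underside as it first stands. Its -x face has a black slot and looks away from the tray, within 0.2 rad; lying as wanted, its -x axis points up and its z axis to the backstop. A push over 22 N harms it.
- dispenser_top (a point): Centre of the dispenser's top face (as it stands at the start), 130 mm from its origin along its own z; lying home this face is flush against the sprung plate. Axes as the dispenser's.
- dispenser_center (a point): Centre of the dispenser box, 65 mm from its origin along its own z.
- bottle_near: Bystander: polish bottle, grey, 32 x 32 mm, 85 mm tall with a gold cap, standing near the dispenser. Origin at the centre of its underside, z up.
- bottle_far: Bystander: polish bottle, amber, 32 x 32 mm, 85 mm tall with a gold cap, standing beside the tray. Origin at the centre of its underside, z up.
- tape: Bystander: roll of white tape lying flat behind the backstop, 84 mm across, 22 mm high. Origin at the centre of its underside.
- gel_pot: Bystander: small white lidded jar, 44 mm across, 35 mm tall, beyond the dispenser. Origin at the centre of its underside.
- buffer: Bystander: orange nail buffer block, 90 x 28 x 26 mm, lying near the tray. Origin at the centre of its underside.
- phone: Bystander: black phone lying flat, 150 x 72 x 10 mm. Origin at the centre of its underside.
Not all that is in view belongs to the job. Leave any brown or turquoise look-alike of the dispenser alone.

How it is judged:
On the way, in this order (a step that is already met when the one before it is completed fails the run):
1. the dispenser, still upright, is butted against the tray's front edge: touching it with more than 1 N, square to it within 0.1 rad, for 0.1 s (contact force between dispenser and tray above 1 N and angle between dispenser's own z axis and vertical below 0.12 rad and angle between the x axis of dispenser and the x axis of tray, either way round below 0.1 rad), for 0.1 s.
2. the dispenser lies on the tray, slot up (angle between dispenser's own x axis and vertical above 3.04 rad and contact force between dispenser and tray above 1 N), for 0.2 s.
3. the lying dispenser presses the sprung plate home on its block with more than 5 N for 0.2 s (contact force between dispenser and backstop above 5 N and angle between dispenser's own x axis and vertical above 3.04 rad), for 0.2 s.
At the end, for the whole second after the job is handed in: The dispenser lies flat on the tray at rest, slot up (within 0.05 rad), still holding the sprung plate pressed in (over 0.6 N), square to the tray within 0.05 rad and inside its width (its centre within 33 mm of the tray's middle line), let go (angle between dispenser's own x axis and vertical above 3.09 rad and contact force between dispenser and backstop above 0.6 N and angle between the z axis of dispenser and the x axis of tray, either way round below 0.05 rad and y of dispenser_center in the frame of tray between -0.033 and 0.033 m and z of dispenser_center in the frame of tray below 0.069 m and linear speed of dispenser below 0.01 m/s); the robot touches nothing.
It fails at once if the dispenser is pushed with more than 22 N (contact force between any of the fingers, the arm and dispenser above 22 N).
It fails at once if a bystander is moved by more than 20 mm (distance of any of bottle_near, bottle_far, tape, gel_pot, buffer, phone from where it was at the start of the episode above 0.02 m).
It fails at once if a polish bottle is knocked over (angle between any of bottle_near, bottle_far's own z axis and vertical above 0.5 rad).
It also fails if it takes over 70 s, if anything falls off the work surface, if the arm or the gripper's body presses on something with over 40 N, if the wrist force passes 120 N, or if a joint passes its speed limit or range.

## Robot

A 7-joint arm with a two-finger parallel gripper is mounted at the origin on the work surface. World frame = base frame: x ahead of the robot, y to its left, z up, the work surface at z = 0. Lengths are in m, angles in rad, forces in N, time in s.
With the tool pointing down it reaches from about 0.4 to 0.9 m from the base axis. Payload 5.5 kg.
Tool frame: the origin (TCP) lies midway between the tips of the shut fingers; the grasp point (between the pads) lies 19 mm behind it (manip.grip_depth is the distance from the TCP to the grasp point, in m); z points along the fingers, y is the line along which they close (so a half turn about z gives the same grasp; the last joint's range is limited). The gripper opens to 92 mm and grips with 3 to 60 N. Pads are 19 mm wide; open, the fingers measure 130 mm over their backs; the gripper's body (75 mm by 190 mm) begins 47 mm behind the grasp point.
Start: joints at [1.49, 0.501, -0.427, 1.55, 0.221, 1.138, -0.21], TCP at [0.219, -0.612, 0.227] pointing down, gripper open.
Joint ranges: [-2.88, 2.88], [-0.31, 2.03], [-1.54, 1.56], [0.2, 2.42], [-1.41, 4.55], [0.19, 2.02], [-2.57, 2.57]. Speed limits (rad/s): [2.57, 2.57, 3.14, 3.14, 3.14, 3.14, 3.14].

## Interface

Orientations are given as a unit quaternion [x, y, z, w].
In Python, from bench import manip, effector, viewer gives the robot as it stands. Calls block until the motion is done:
- manip.move_pose(position, orientation): joint-space move of the TCP to a pose.
- manip.servo_line(position, ori=None, vel=0.15): straight line of the TCP; ori=None keeps the orientation; vel is the mean speed in m/s.
- manip.movej(angles): joint-space move.
- effector.open_jaws() and effector.close(f_grip=None): open the fingers fully, or close them until they stop; f_grip is the grip in N (None keeps the last).
- manip.sleep(seconds).
- manip.solve_ik(position, orientation): joint angles nearest the present ones, or None.
- viewer.get_image(name): name is "side" or "top"; returns the picture (420x560x3 uint8, red, green, blue); there is no depth.
- viewer.get_calibration(name): a dict with "vfov" (degrees; the focal length in pixels is half the picture's height over the tangent of half this angle, whatever the lens; pixels are square), "cx", "cy" (the principal point, pixels), "eye" and "attitude" of the camera in the world. Camera axes: x right, y down, z forward; pixel columns grow to the right and rows downward; lengths in m; the calibration is good to about 2 mm. A picture is of the moment at which its call begins. get_calibration takes no time and is no camera call.
A pose or a line that the arm cannot do raises manip.PlanningError and nothing moves.
- manip.hand_in(): hands the job in; it is judged then, once.
Readings, each from a call of its own:
- manip.current_clock(): time.
- manip.current_q(): joint angles.
- manip.current_joint_velocities(): joint speeds.
- manip.current_tau(): joint torques, N m.
- manip.current_tool_pos(): TCP position.
- manip.current_tcp_rot(): TCP orientation.
- manip.current_force(): force on the tool from outside, world axes, zero at the start.
- manip.current_wrist_torque(): the same for the moment, N m.
- manip.current_finger_gap(): finger opening in m.
- manip.current_gripper_force(): force on a finger pad.
Only numpy, scipy, OpenCV 4.12 (cv2) and the standard library are available. Lean on these libraries where they do the work, as an engineer would, in place of code of your own. Each camera call takes 0.05 s, during which the arm holds its last target. There are 200 camera calls.

## Working session

There is one attempt and no reset: what is moved stays moved. The work goes in short steps, each a Python script; the robot and the scene stay as the last script left them, time stands still between calls to the robot, and variables do not carry over. Pictures are saved under pics/ and viewed, at most 10 in all, crops included, and the job is handed in when it is done.

```bash
ls; mkdir -p pics; python3 - <<'E'
from bench import manip, effector, viewer
import cv2
for n in("top","side"):
    cv2.imwrite(f"pics/{n}0.png",viewer.get_image(n)[:,:,::-1]); print(n,viewer.get_calibration(n))
print(manip.current_clock(),manip.current_tool_pos(),manip.current_tcp_rot(),manip.current_force())
E
```

```text
pics
top {'vfov': 55.45163361382959, 'cx': 282.8189132175065, 'cy': 211.7243264248231, 'eye': array([0.42035366, 0.00246526, 0.9942057 ]), 'attitude': array([-0.70207123,  0.71173037, -0.00822592,  0.02163799])}
side {'vfov': 50.09631503608289, 'cx': 286.68234869504295, 'cy': 198.96283553230305, 'eye': array([0.33831426, 0.76117113, 0.8183528 ]), 'attitude': array([-0.09599844,  0.91731114, -0.38526307,  0.02994892])}
0.1 [ 0.21883126 -0.611362    0.22576461] [ 9.85258494e-01  1.71069811e-01 -1.36723998e-04 -8.94506548e-04] [-0.31606985 -0.0744536   1.53958761]
```

View pics/top0.png

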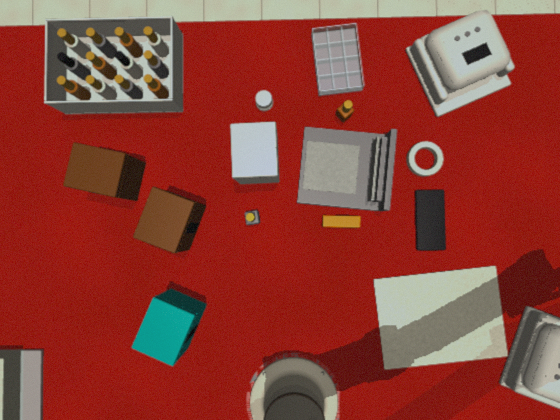

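View pics/side0.png

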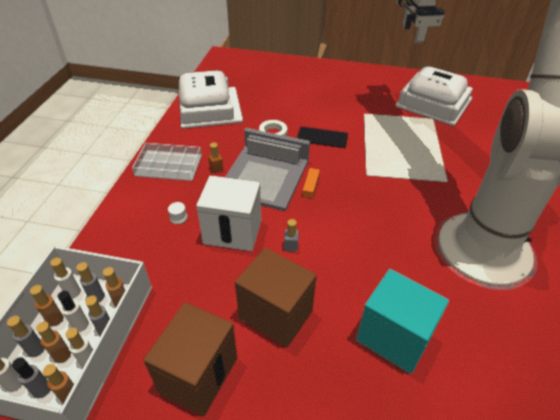

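Look-alikes for the dispenser in the top picture: a white box at (255,153), brown boxes at (100,170) and (170,220), and a turquoise box at (170,325). I choose the white box. The side view shows its black slot at (224,230), facing away from the tray. Next is a close crop of it.

```bash
cat > h.py <<'E'
import numpy as np, cv2
from scipy.spatial.transform import Rotation as R
from bench import manip, effector, viewer
def cam(n):
    c=viewer.get_calibration(n); f=210/np.tan(np.radians(c['vfov'])/2)
    return f,c['cx'],c['cy'],np.array(c['eye']),R.from_quat(c['attitude']).as_matrix()
def proj(n,P):
    f,cx,cy,e,A=cam(n); p=(np.atleast_2d(P)-e)@A
    return np.c_[f*p[:,0]/p[:,2]+cx,f*p[:,1]/p[:,2]+cy]
def unproj(n,uv,z):
    f,cx,cy,e,A=cam(n); uv=np.atleast_2d(uv)
    d=np.c_[(uv[:,0]-cx)/f,(uv[:,1]-cy)/f,np.ones(len(uv))]@A.T
    return e+d*((z-e[2])/d[:,2])[:,None]
E
python3 - <<'E'
from h import *
im=cv2.imread("pics/top0.png")[85:235,220:410]; cv2.imwrite("pics/c1.png",cv2.resize(im,None,fx=4,fy=4,interpolation=cv2.INTER_CUBIC))
im=cv2.imread("pics/side0.png")[110:260,160:350]; cv2.imwrite("pics/c2.png",cv2.resize(im,None,fx=4,fy=4,interpolation=cv2.INTER_CUBIC))
print(proj("top",[[0,0,0]]),proj("side",[[0,0,0]]),cam("top")[4],manip.current_clock())
E
```

```text
[[293.95207518 400.89345789]] [[484.13923293 246.9919787 ]] [[-0.01325557 -0.99901485  0.04235119]
 [-0.99972682  0.01405664  0.01867354]
 [-0.01925046 -0.0420921  -0.99892826]] 0.1
```

View pics/c1.png

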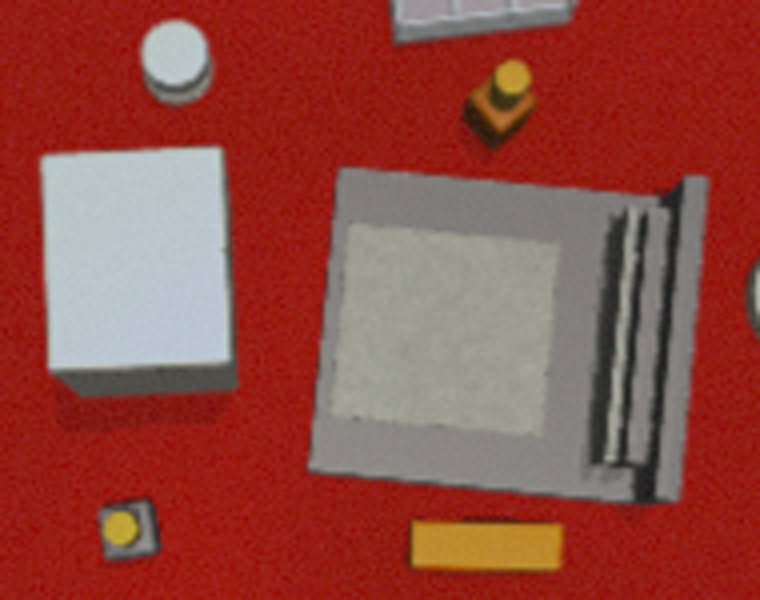

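View pics/c2.png

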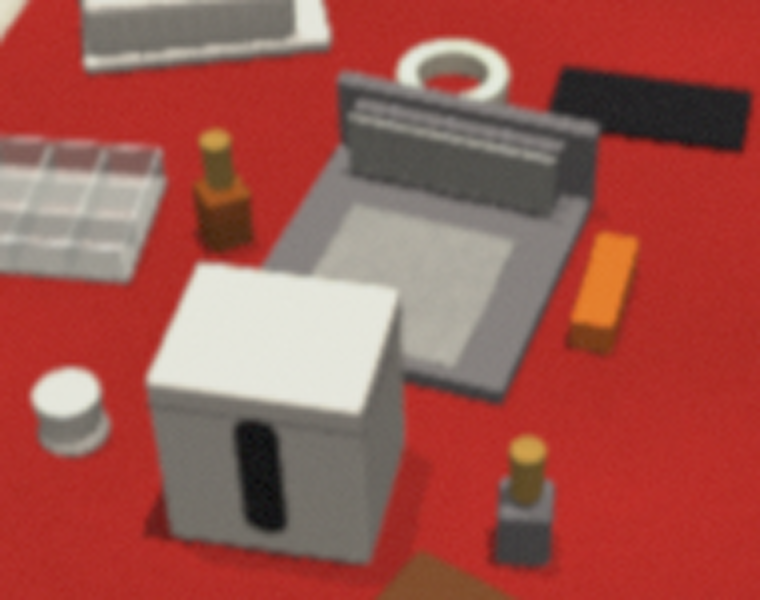

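The crops confirm the choice: a white box with its slot on the face away from the tray. Its top corners are at about (230,124), (275,121), (278,175) and (233,177). The tray's front rim runs from (305,127) to (297,202). I'll fit both poses from the corners in the two views.

```bash
python3 - <<'E'
from h import *
from scipy.optimize import least_squares
t=lambda a:(np.array(a)+.5)/4-.5+[220,85]
s=lambda a:(np.array(a)+.5)/4-.5+[160,110]
def T(p,L): c,n=np.cos(p[2]),np.sin(p[2]); L=np.array(L); return np.c_[p[0]+c*L[:,0]-n*L[:,1],p[1]+n*L[:,0]+c*L[:,1],L[:,2]]
def fit(x0,L,tv,L2,sv):
    f=lambda p:np.r_[(proj("top",T(p,L))-t(tv)).ravel(),(proj("side",T(p,L2))-s(sv)).ravel()] if len(sv) else (proj("top",T(p,L))-t(tv)).ravel()
    r=least_squares(f,x0); print(r.x.round(4),r.fun.round(1)); return r.x
# dispenser frame: +x toward tray (-Y world), local y -> world +x
L=[[-.05,.06,.13],[.05,.06,.13],[.05,-.06,.13],[-.05,-.06,.13]]
S=[L[1],L[2],L[3],L[0]]
d=fit([.55,.05,-1.57],L,[(42,157),(220,147),(232,360),(52,370)],S,[(197,263),(399,290),(360,414),(148,382)])
Lt=[[-.1,.095,.014],[-.1,-.095,.014]]
y=fit([.55,-.15,-1.57],Lt,[(340,168),(310,470)],[[-.1,-.095,.014]],[(500,390)])
c=np.array([np.cos(y[2]),np.sin(y[2])]);n=np.array([-c[1],c[0]])
dd=d[:2]-y[:2]; print("disp in tray",dd@c,dd@n,d[2]-y[2])
for nm,uv,z in [("bottle_near",(120,530),.085),("far",(512,78),.085),("gel",(175,48),.035),("buffer",(487,545),.026)]:
    P=unproj("top",t(uv),z)[0]; q=P[:2]-y[:2]; print(nm,P.round(3),"tray:",(q@c).round(3),(q@n).round(3))
print("plate", [(( unproj("top",t(uv),.064)[0][:2]-y[:2])@c).round(3) for uv in((630,210),(610,460))])
E
```

```text
[ 0.5941  0.0814 -1.5339] [-0.9 -0.4  0.1 -0.4 -0.1  0.9 -1.   0.8 -0.1 -0.9  0.5 -1.2  0.5 -0.9
 -1.2 -0.2]
[ 0.5673 -0.1244 -1.6875] [ 0.1 -0.5 -0.3  0.2  0.4 -0.2]
disp in tray -0.20748613995406606 0.002680190881560952 0.15356810698300438
bottle_near [0.448 0.095 0.085] tray: -0.204 -0.144
far [ 0.704 -0.133  0.085] tray: -0.008 0.137
gel [0.742 0.064 0.035] tray: -0.208 0.152
buffer [ 0.437 -0.121  0.026] tray: 0.011 -0.13
plate [np.float64(0.071), np.float64(0.073)]
```

```bash
cat >> h.py <<'E'
TR=np.array([0.5673,-0.1244]); YAW=-1.6875
C=np.array([np.cos(YAW),np.sin(YAW)]); N=np.array([-C[1],C[0]])
def W(x,y,z): return np.r_[TR+x*C+y*N,z]          # tray -> world
def ori(th,sg,yaw=0.):
    a=YAW+yaw; c=np.array([np.cos(a),np.sin(a),0]); n=np.array([-c[1],c[0],0])
    z=np.sin(th)*c-np.array([0,0,np.cos(th)]); y=sg*n
    return R.from_matrix(np.c_[np.cross(y,z),y,z]).as_quat()
def tcp():
    p=manip.current_tool_pos(); q=p[:2]-TR; return np.r_[q@C,q@N,p[2]]
def F(): 
    f=manip.current_force(); return np.r_[f[:2]@C,f[:2]@N,f[2]]
E
python3 - <<'E'
from h import *
for th in(30,40,50):
  for sg in(1,-1):
    o=ori(np.radians(th),sg); print(th,sg)
    for p in[(-.33,0,.2),(-.33,0,.04),(-.2,0,.04),(-.215,0,.115),(-.13,0,.16),(-.07,0,.05),(-.05,0,.05)]:
        q=manip.solve_ik(W(*p),o); print(p,None if q is None else np.round(q,2))
E
```

```text
30 1
(-0.33, 0, 0.2) [ 0.01  0.96 -1.1   1.35  1.03  1.82 -1.22]
(-0.33, 0, 0.04) [-0.08  1.07 -0.88  1.42  1.04  1.57 -1.28]
(-0.2, 0, 0.04) [ 0.14  0.97 -0.86  1.63  1.07  1.45 -1.23]
(-0.215, 0, 0.115) [ 0.22  0.98 -1.08  1.59  1.11  1.65 -1.23]
(-0.13, 0, 0.16) [ 0.38  0.86 -1.1   1.68  1.08  1.62 -1.12]
(-0.07, 0, 0.05) [ 0.31  0.85 -0.78  1.77  1.08  1.31 -1.11]
(-0.05, 0, 0.05) [ 0.32  0.83 -0.75  1.79  1.07  1.28 -1.08]
30 -1
(-0.33, 0, 0.2) [ 0.07  1.08 -1.31  1.35  1.18  1.95  1.86]
(-0.33, 0, 0.04) [ 0.08  1.33 -1.31  1.41  1.38  1.87  1.76]
(-0.2, 0, 0.04) [ 0.32  1.28 -1.31  1.62  1.41  1.82  1.8 ]
(-0.215, 0, 0.115) [ 0.3   1.15 -1.31  1.59  1.28  1.83  1.84]
(-0.13, 0, 0.16) [ 0.46  1.01 -1.31  1.67  1.22  1.78  1.96]
(-0.07, 0, 0.05) [ 0.57  1.22 -1.31  1.77  1.44  1.75  1.91]
(-0.05, 0, 0.05) [ 0.61  1.22 -1.31  1.78  1.45  1.75  1.93]
40 1
(-0.33, 0, 0.2) [-0.1   1.03 -1.05  1.27  1.1   1.98 -1.23]
(-0.33, 0, 0.04) [-0.18  1.15 -0.83  1.31  1.08  1.73 -1.29]
(-0.2, 0, 0.04) [ 0.02  1.04 -0.81  1.55  1.12  1.61 -1.28]
(-0.215, 0, 0.115) [ 0.1   1.04 -1.02  1.52  1.16
[... 794 characters left out ...]
47  1.15  1.75 -1.3 ]
(-0.215, 0, 0.115) [-0.03  1.08 -0.9   1.45  1.17  1.9  -1.28]
(-0.13, 0, 0.16) [ 0.13  0.96 -0.93  1.59  1.18  1.87 -1.21]
(-0.07, 0, 0.05) [ 0.1   1.01 -0.7   1.67  1.2   1.62 -1.26]
(-0.05, 0, 0.05) [ 0.12  0.99 -0.69  1.69  1.21  1.6  -1.25]
50 -1
(-0.33, 0, 0.2) [-0.34  0.97 -0.65  1.19  0.95  1.95  2.02]
(-0.33, 0, 0.04) [-0.24  1.26 -0.87  1.2   1.19  1.93  1.84]
(-0.2, 0, 0.04) [ 0.07  1.3  -1.09  1.46  1.39  2.    1.77]
(-0.215, 0, 0.115) [-0.05  1.06 -0.87  1.45  1.15  1.88  1.87]
(-0.13, 0, 0.16) [ 0.2   1.05 -1.09  1.58  1.27  1.98  1.89]
(-0.07, 0, 0.05) [ 0.31  1.24 -1.09  1.66  1.46  1.93  1.82]
(-0.05, 0, 0.05) [ 0.34  1.23 -1.09  1.69  1.47  1.92  1.83]
```

```bash
python3 - <<'E'
from h import *
TH=np.radians(35); o=ori(TH,1)
effector.open_jaws()
manip.move_pose([.45,-.4,.35],ori(0.01,1)); print(manip.current_clock())
manip.move_pose(W(-.33,0,.25),o); print(manip.current_clock())
manip.servo_line(W(-.31,0.002,.035),vel=.15); manip.sleep(.2)
print(manip.current_clock(),tcp(),F()); f0=F()
for x in np.arange(-.30,-.235,.01):
    manip.servo_line(W(x,.002,.035),vel=.06); f=F()-f0; print(x.round(3),f.round(2),tcp().round(4),round(manip.current_clock(),2))
    if abs(f[0])>10: break
im=viewer.get_image("side")[110:260,160:350,::-1]; a=cv2.resize(im,None,fx=4,fy=4); cv2.imwrite("pics/s1.png",a)
np.save("f0.npy",f0)
E
```

```text
1.5917
3.8833
5.675 [-0.31026979  0.0023063   0.0356814 ] [ 0.45173118 -0.48007691 -0.24166511]
-0.3 [-0.26  0.38 -0.3 ] [-0.2989  0.0023  0.0351] 5.99
-0.29 [ 0.14 -0.66  1.09] [-0.2892  0.0022  0.035 ] 6.31
-0.28 [-0.72 -0.14  0.7 ] [-0.2792  0.0022  0.035 ] 6.62
-0.27 [-0.21  0.64 -0.48] [-0.2695  0.0021  0.0351] 6.94
-0.26 [-1.64  0.43  0.69] [-0.2594  0.0022  0.0351] 7.26
-0.25 [-0.93  1.14  0.6 ] [-0.2494  0.002   0.0351] 7.58
-0.24 [-2.29  0.15  0.85] [-0.2397  0.0018  0.035 ] 7.89
```

View pics/s1.png

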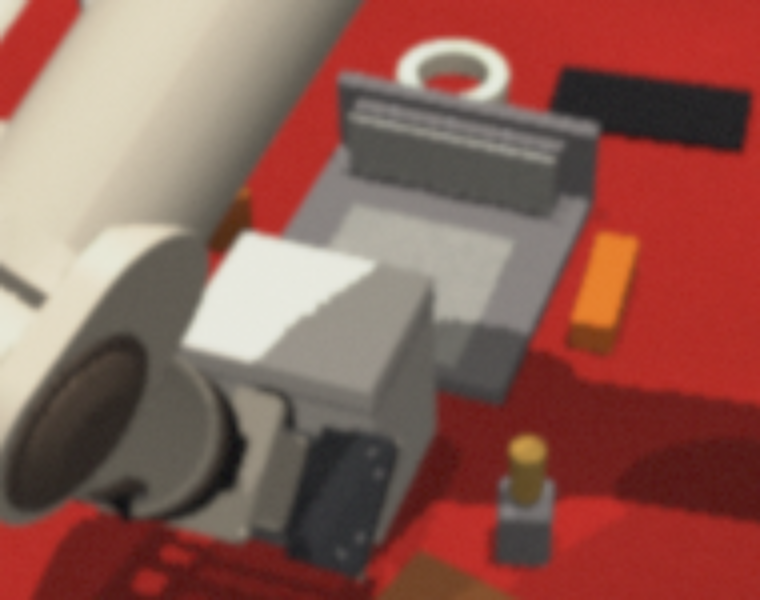

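The picture shows the box sliding upright, with both fingers low on the slotted face and the tray edge just ahead at (470,380). The bystanders in view haven't moved. I'll carry on until it butts.

```bash
cat >> h.py <<'E'
def Fa(k=6):
    r=[]
    for _ in range(k): manip.sleep(.02); r.append(F())
    return np.mean(r,0)
E
python3 - <<'E'
from h import *
f0=np.load("f0.npy"); x=-.24
while x<-.195:
    x+=.007 if x<-.222 else .002
    manip.servo_line(W(x,.002,.035),vel=.05); f=Fa()-f0; print(round(x,4),f.round(2),tcp().round(4),round(manip.current_clock(),2))
    if f[0]<-8.5: break
manip.sleep(.2); print(Fa()-f0)
im=viewer.get_image("top")[60:270,180:460,::-1]; cv2.imwrite("pics/t2.png",cv2.resize(im,None,fx=2.8,fy=2.8,interpolation=cv2.INTER_CUBIC))
E
```

```text
-0.233 [-2.81  0.35  1.02] [-0.2331  0.0019  0.035 ] 8.33
-0.226 [-2.73  0.51  0.41] [-0.2258  0.002   0.035 ] 8.72
-0.219 [-2.49  0.21  0.87] [-0.2188  0.002   0.035 ] 9.12
-0.217 [-4.24  0.51  0.79] [-0.2173  0.002   0.035 ] 9.47
-0.215 [-4.01  0.35  1.23] [-0.215  0.002  0.035] 9.82
-0.213 [-3.67  0.21  0.56] [-0.2128  0.002   0.035 ] 10.17
-0.211 [-3.77  0.32  0.8 ] [-0.2108  0.002   0.035 ] 10.52
-0.209 [-4.02  0.15  1.  ] [-0.2088  0.002   0.035 ] 10.87
-0.207 [-5.77  0.09  0.78] [-0.2079  0.0018  0.035 ] 11.22
-0.205 [-8.86 -0.35  1.46] [-0.2076  0.0017  0.035 ] 11.57
[-9.0634112   0.01048088  1.84923907]
```

View pics/t2.png

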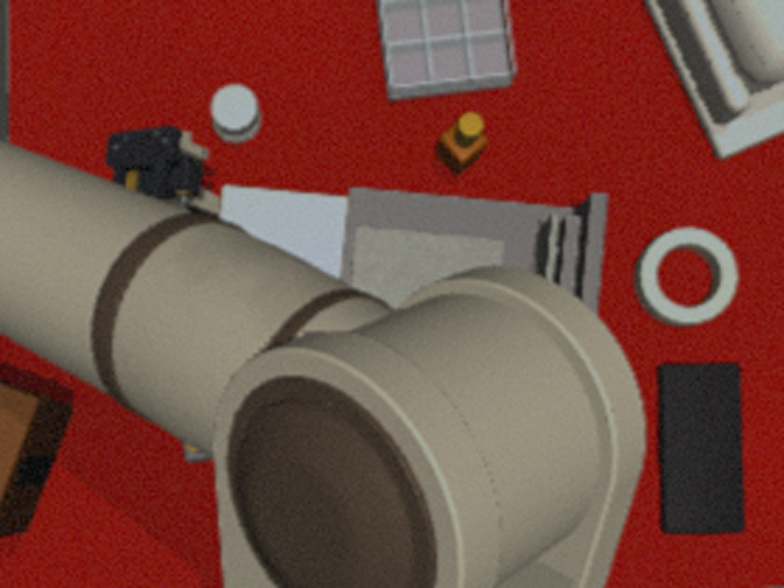

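The box butts squarely on the edge: the crop shows its side flush at (347,230). The stall at x=-0.2077 matches the prediction, and the push is 9 N. Now to tip it along an arc about the rim.

```bash
python3 - <<'E'
from h import *
P=np.array([-.1,.014]); r0=np.array([-.1,.103]); off=.0095*np.array([np.cos(np.radians(35)),np.sin(np.radians(35))])
def tgt(ph):
    c,s=np.cos(ph),np.sin(ph); p=P+[c*r0[0]+s*r0[1],-s*r0[0]+c*r0[1]]-off; return W(p[0],.002,p[1])
manip.servo_line(W(-.235,.002,.035),vel=.08)
manip.servo_line(W(-.225,.002,tgt(0)[2]),vel=.12); manip.sleep(.15)
f0=Fa(8); print(f0,manip.current_clock())
for d in list(range(0,58,3)):
    manip.servo_line(tgt(np.radians(d)),vel=.06); f=Fa(4)-f0
    print(d,f.round(2),tcp().round(4),round(manip.current_clock(),2))
    if np.linalg.norm(f)>14: print("STOP"); break
    if d>40 and np.linalg.norm(f)<1: break
manip.sleep(.3)
im=viewer.get_image("side")[110:260,160:350,::-1]; cv2.imwrite("pics/s3.png",cv2.resize(im,None,fx=4,fy=4))
E
```

```text
[-0.24642983 -0.0427454   0.25231951] 13.5167
0 [-1.52  0.09 -1.05] [-0.2078  0.002   0.1115] 14.02
3 [-1.86  0.04 -0.56] [-0.2021  0.002   0.1168] 14.36
6 [-1.66 -0.41 -0.65] [-0.1963  0.002   0.1216] 14.7
9 [-1.39 -0.22 -0.24] [-0.1902  0.002   0.1261] 15.04
12 [-0.84 -0.51  0.25] [-0.1839  0.002   0.1302] 15.38
15 [-1.57  0.23 -0.17] [-0.1775  0.0021  0.1341] 15.72
18 [-0.98 -0.33  0.05] [-0.1708  0.002   0.1376] 16.07
21 [-0.94  0.32 -0.29] [-0.1639  0.002   0.1407] 16.41
24 [-0.8  -0.36 -0.09] [-0.1569  0.0021  0.1434] 16.75
27 [-0.86  0.02 -0.16] [-0.1498  0.0021  0.1458] 17.09
30 [-0.42 -0.43 -0.08] [-0.1426  0.002   0.1478] 17.43
33 [-0.68  0.27 -0.39] [-0.1352  0.002   0.1494] 17.77
36 [-0.44  0.37 -0.28] [-0.1278  0.002   0.1507] 18.12
39 [-0.32 -0.01  0.05] [-0.1204  0.002   0.1516] 18.46
42 [ 0.13  0.21 -0.4 ] [-0.1128  0.002   0.152 ] 18.8
```

View pics/s3.png

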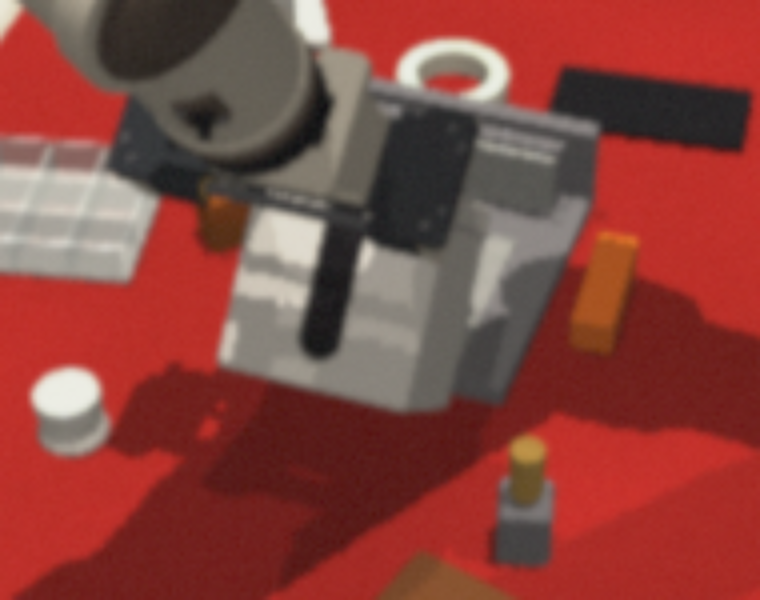

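The box is tipped about 42° and near balance, slot at (330,280), still lined up with the tray. I'll continue until it goes over.

```bash
python3 - <<'E'
from h import *
P=np.array([-.1,.014]); r0=np.array([-.1,.103]); off=.0095*np.array([np.cos(np.radians(35)),np.sin(np.radians(35))])
def tgt(ph):
    c,s=np.cos(ph),np.sin(ph); p=P+[c*r0[0]+s*r0[1],-s*r0[0]+c*r0[1]]-off; return W(p[0],.002,p[1])
f0=np.array([-0.246,-0.043,0.252])
for d in range(45,64,3):
    manip.servo_line(tgt(np.radians(d)),vel=.06); f=Fa(4)-f0; print(d,f.round(2),round(manip.current_clock(),2))
    if np.linalg.norm(f)>14: print("STOP"); break
p=tcp(); manip.servo_line(W(p[0]-.02,.002,.20),vel=.15)
manip.servo_line(W(-.24,.002,.18),vel=.2); manip.servo_line(W(-.24,.002,.045),vel=.15); print(manip.current_clock())
for n,(a,b,c,e) in {"top":(85,235,220,410),"side":(110,260,160,350)}.items():
    im=viewer.get_image(n)[a:b,c:e,::-1]; cv2.imwrite(f"pics/{n}4.png",im)
a=np.hstack([cv2.resize(cv2.imread(f"pics/{n}4.png"),None,fx=2.1,fy=2.1) for n in("top","side")]); cv2.imwrite("pics/b4.png",a); print(a.shape)
E
```

```text
45 [ 0.24 -0.32 -0.38] 19.49
48 [ 0.25  0.13 -0.24] 19.83
51 [-0.23  0.18  0.17] 20.18
54 [ 0.41  0.16 -0.63] 20.52
57 [ 0.66 -0.2   0.1 ] 20.86
60 [ 0.09 -0.06 -0.36] 21.2
63 [-0.25  0.21  0.  ] 21.54
24.0833
(315, 798, 3)
```

View pics/b4.png

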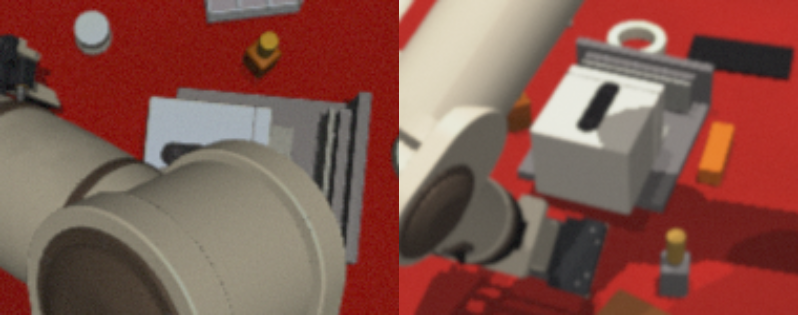

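It now lies flat on the tray, slot up (side panel slot at (600,107), near top corners (533,128) and (635,155)). Next is the push to the plate.

```bash
python3 - <<'E'
from h import *
for uv in[(533,128),(635,155),(663,82)]:
    p=unproj("side",((uv[0]-399)/2.1+160,uv[1]/2.1+110),.114)[0][:2]-TR; print("corner",(p@C).round(4),(p@N).round(4))
f0=Fa(8); print(f0)
x=-.14; manip.servo_line(W(x,.002,.045),vel=.08); h=[]
while x<-.04:
    x+=.006 if x<-.085 else .003
    manip.servo_line(W(x,.002,.045),vel=.05); f=Fa(5)-f0; print(round(x,4),f.round(2),tcp().round(4),round(manip.current_clock(),2))
    if f[0]<-9: break
E
```

```text
corner -0.1279 0.0507
corner -0.1322 -0.0732
corner 0.0008 -0.0618
[0.00485167 0.06618997 0.06443191]
-0.134 [-2.49  0.08 -0.29] [-0.1345  0.002   0.045 ] 26.07
-0.128 [-1.64 -0.22 -0.71] [-0.1278  0.002   0.045 ] 26.42
-0.122 [-1.24  0.06 -0.8 ] [-0.1215  0.002   0.045 ] 26.77
-0.116 [-1.14  0.02 -0.67] [-0.1155  0.002   0.0451] 27.12
-0.11 [-0.99  0.11 -0.97] [-0.1096  0.002   0.045 ] 27.47
-0.104 [-1.22  0.14 -0.93] [-0.1036  0.002   0.045 ] 27.82
-0.098 [-1.07  0.19 -0.48] [-0.0976  0.002   0.0451] 28.17
-0.092 [-1.44 -0.28 -0.94] [-0.0916  0.002   0.0451] 28.52
-0.086 [-1.16  0.3  -0.66] [-0.0856  0.002   0.0451] 28.87
-0.08 [-1.07  0.26 -1.13] [-0.0796  0.002   0.045 ] 29.22
-0.077 [-2.38  0.17 -0.87] [-0.077  0.002  0.045] 29.55
-0.074 [-2.05  0.18 -1.5 ] [-0.0738  0.002   0.045 ] 29.88
-0.071 [-2.08 -0.09 -1.07] [-0.0706  0.002   0.0451] 30.22
-0.068 [-1.63 -0.18 -0.94] [-0.0677  0.002   0.045 ] 30.55
-0.065 [-2.51  0.09 -1.04] [-0.0649  0.0019  0.045 ] 30.88
-0.062 [-4.53 -0.35 -0.81] [-0.0623  0.0019  0.0449] 31.22
-0.059 [-8.   -1.35  0.11] [-0.0614  0.0019  0.0449] 31.55
-0.056 [-12.35  -2.33   1.3 ] [-0.0608  0.0019  0.0448] 31.88
```

The plate is solid at 12 N. I'll hold it, then back off gently and look.

```bash
python3 - <<'E'
from h import *
manip.servo_line(W(-.0552,.002,.045),vel=.05); manip.sleep(.5); print(Fa(10).round(2),manip.current_wrist_torque())
manip.servo_line(W(-.075,.002,.045),vel=.02); print(Fa().round(2))
manip.servo_line(W(-.16,.002,.06),vel=.15); manip.servo_line(W(-.3,.002,.25),vel=.2)
manip.movej(np.r_[manip.current_q()[0]+.75,manip.current_q()[1:]]); print(manip.current_clock(),tcp())
for n,(a,b,c,e) in {"top":(85,235,220,410),"side":(110,260,160,350)}.items():
    cv2.imwrite(f"pics/{n}5.png",viewer.get_image(n)[a:b,c:e,::-1])
cv2.imwrite("pics/t5.png",cv2.resize(cv2.imread("pics/top5.png"),None,fx=4,fy=4,interpolation=cv2.INTER_CUBIC))
E
```

```text
[-14.06  -2.31   2.14] [ 2.9450845   0.02850628 -0.39268605]
[-0.17 -0.04 -0.11]
37.8 [0.15897884 0.01140221 0.24914925]
```

View pics/t5.png

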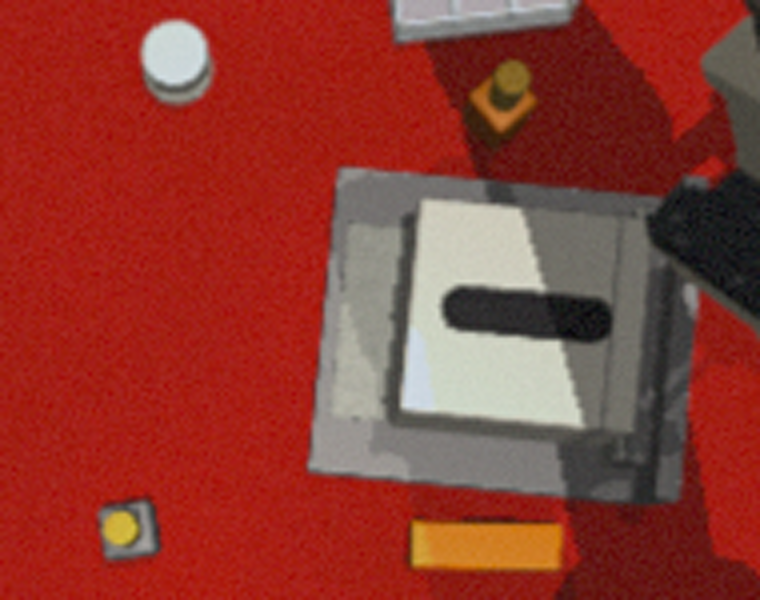

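The box lies flat against the plate. Its back edge runs from (420,200) to (400,410) in the crop, and every bystander is in place. Checking yaw and centre from those corners.

```bash
python3 - <<'E'
from h import *
r=[]
for uv in[(420,200),(400,410),(634,432)]:
    p=unproj("top",(np.array(uv)+.5)/4-.5+[220,85],.114)[0][:2]-TR; r.append(np.r_[p@C,p@N])
r=np.array(r); print(r.round(4)); d=r[0]-r[1]; print("yaw",-np.arctan2(d[0],d[1]),"len",np.linalg.norm(d)); d=r[2]-r[1]; print(np.arctan2(d[1],d[0]),np.linalg.norm(d))
print(Fa(),manip.current_clock())
E
```

```text
[[-0.055   0.0542]
 [-0.0544 -0.0632]
 [ 0.0747 -0.0623]]
yaw 0.005116183974756194 len 0.11744334530433397
0.0072116121471466205 0.12902504101076628
[-0.08642538 -0.02248763 -0.11811235] 38.0
```

Yaw is about 0.006 rad and the centre sits at y ≈ -4 mm, so it is square and central. The arm is clear, so I'm handing in.

```bash
python3 -c "
from h import *
print(manip.hand_in())"
```

```text
the job is handed in; nothing more can be done
None
```

I handed the job in at about 38 s: the dispenser lies flat on the tray, slot up and square to within 0.01 rad, pressed home at about 14 N and let go, with the bystanders in view unmoved; I couldn't measure whether the plate still holds over 0.6 N, and no verdict was returned.

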